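# Trap a mould insert in the stoning cradle with its drop-in fence board

### The arm

A 6-joint arm with a two-finger parallel gripper is mounted at the origin on a cart in front of the work surface, level with it; the furniture and walls round the work are solid. World frame = base frame: x ahead of the robot, y to its left, z up, the work surface at z = 0. Lengths are in m, angles in degrees, forces in N, time in s.
With the tool pointing down it reaches from about 0.275 to 0.725 m from the base axis. Payload 5.6 kg.
Tool frame: the origin (TCP) lies at the very end of the fingers, on their centre line; the grasp point (between the pads) lies 19 mm behind it; z points along the fingers, y is the direction in which the jaws open and shut (so a half turn about z gives the same grasp; the last joint's range is limited). The gripper opens to 85 mm and grips with 20 to 120 N. Pads are 22 mm wide; open, the fingers measure 114 mm over their backs; the gripper's body (76 mm by 85 mm) begins 54 mm behind the grasp point. The pads swing forward as they close: fully open they stand 13 mm farther back than shut.
Start: joints at [89.416, 14.616, 6.199, 0, -81.583, -16.306], TCP at [0.16, 0.526, 0.231] pointing down, gripper open.
Joint ranges: [-168.99, 168.99], [-69.2, 112.95], [-62.41, 85.93], [-164.36, 98.24], [-168.68, -3.75], [-174.98, 174.98]. Speed limits (degrees/s): [147.25, 147.25, 180, 180, 180, 180].

### API

Orientations are given as a 3x3 rotation matrix whose columns are the frame's x, y, z axes.
In Python, from bench import * gives the robot as it stands.
- The arm moves only by the shell command python3 -m handwheel 'ROWS' [OPENING] [FORCE]. ROWS is JSON, a list of rows, each a list of 6 numbers: the shift along the world's x, y, z in m, then the turn, a rotation vector about the world's x, y, z in degrees. A call has 1 to 8 rows; each row is the pose to reach, as a shift and turn from the pose commanded when the call began; what a row does not reach only later rows make up. A row lasts 1/8 s, in which the tool goes at most 62.5 mm and 10.7 degrees, less where a joint would pass 70% of its speed; a pose out of reach is approached as far as the arm can. A call with a gripper value outside its range is refused whole. OPENING is the closure, from -1 (fully open) to 1 (shut), set as the call begins (- or left out, the last holds). The fingers move at their own pace and stop on an object; FORCE is the grip in N (left out, the last holds). Time passes only in rows, so rows that repeat a pose let the fingers close. It gives the time, the measured TCP pose, the force and the opening at its end, in the units of the state.
- sense(): the state, without advancing time (a new reading comes with each control period).
- camera(name): name is "side" or "top"; returns a dict with "pixels" (420x560x3 uint8, blue, green, red), "fovy" (degrees; the focal length in pixels is half the picture's height over the tangent of half this angle, whatever the lens; pixels are square), "cx", "cy" (the principal point, pixels), "camera_from_world" (4x4, takes a point from world to camera coordinates). Camera axes: x right, y down, z forward; pixel columns grow to the right and rows downward; lengths in m; the calibration is good to about 2 mm. A picture is of the moment at which its call begins. There is no depth.
- finish_job(): hands the job in, once; it reports no verdict.
The state is a dict: "time": time; "joint_pos": joint angles; "qvel": joint speeds; "effort": joint torques, N m; "ee_pos": TCP position; "orientation": TCP orientation; "force": force on the tool from outside, world axes, zero at the start; "moment": the same for the moment, N m; "gripper_width": finger opening in m.
Only numpy, scipy, OpenCV 4.12 (cv2) and the standard library are available. Lean on these libraries where they do the work, as an engineer would, in place of code of your own. Each camera call takes 0.05 s, during which the arm holds its last target.

### The job

The mould insert must be trapped in the stoning cradle before it can be stoned. Using the fingertips only, push the insert home against the end stop and slide the wooden fence board along its rails up behind it until you feel it drop into the notches of both rails, then swing the two turn buttons fully over its ends. Pick nothing up, and leave the oilstone, the core cup, the stone stick and the marker where they lie.

Things in the scene. Friction and masses are not known exactly. Their poses are not given: they have to be found in the camera images.
- cradle: fixed steel fixture, 246 x 200 mm, on 30 mm feet. Origin: under the middle of the notches, 30 mm above the bench; x points to the end stop. Base top z 10 mm, x -142 to 104. Two rails along x: strips at |y| 49 to 71.5 mm, top z 28, with a lip at |y| 71.5 to 78, top z 33. Notch in both strips: |x| under 26.5 mm, floor z 22. End stop: bar, face at x 88, top z 42. Rear pins at x -134, |y| 60, top z 39.
- fence: hardwood board with steel end shoes, 50 (x) x 140 (y) x 12 mm, about 0.2 kg, loose across both rails. Origin: centre of its underside; axes as the cradle's. It starts 75 to 100 mm behind the notches at cradle z 28 (riding), slides to +x, and drops 6 mm to cradle x 0 +/- 2 mm, z 22 (seated, top z 34). Free to push at the middle of its rear face, between the rails.
- insert_center (a point): centre of the bright aluminium mould insert, a block 60 (x) x 90 (y) x 44 mm, about 0.6 kg, loose on the cradle's base between the rails (4 mm play each side), 10 to 25 mm short of the end stop; axes nearly the cradle's. Home: centre at cradle x 58 mm; there 1.5 to 4.5 mm remain between it and the seated board.
- left_button (a joint): hinge (rad) of the steel turn button at the cradle's +y side, pivot at cradle (0, 86) mm, vertical axis. 0: arm points to cradle -x, beside the board's path. Positive swings it inward; 1.57 (its stop): over the board's end, pointing to -y. Starts -0.5 to 0.1. Arm 41 mm long, 14 wide, z 36 to 42 mm: a board not dropped blocks it. Stays where left; under 2 N moves the post.
- right_button (a joint): the same at the cradle's -y side, pivot at cradle (0, -86) mm: 0 points to cradle -x, positive swings it inward, 1.57 (its stop): over the board's end, pointing to +y. Starts -0.5 to 0.1.
- left_button_post (a point): middle of the black upright post (10 mm thick, cradle z 42 to 58 mm) on the left button's arm, 32 mm from the pivot; push it sideways with a fingertip
- right_button_post (a point): the same on the right button
- oilstone: bystander: grey oilstone 72 x 30 x 22 mm on the bench beyond the end stop; origin: centre of its underside
- stone_stick: bystander: grey stone stick 14 x 120 x 11 mm on the bench in front of the surface block, left; origin: centre of its underside
- core_cup: bystander: turned aluminium core like a small cup, 33 mm across, 34 mm high, on the bench beyond the end stop; origin: centre of its underside
- marker: bystander: red and white marker 14 x 126 x 15 mm on the bench near its front edge; origin: centre of its underside

How it is judged:
By the outcome, as a careful person would: the job done as asked, in the order asked, and still so for the second after the job is handed in, with the robot touching nothing.
It also fails if it takes over 69 s, if anything falls off the work surface, if the arm or the gripper's body presses on something with over 40 N, if the wrist force passes 120 N, or if a joint passes its speed limit or range.

## Working session

There is one attempt and no reset: what is moved stays moved. The work goes in short steps, Python scripts to look and compute and a shell command to move; the robot and the scene stay as the last step left them, time stands still between calls to the robot, and variables do not carry over. Pictures are saved under pics/ and viewed, and the job is handed in when it is done.

```bash
mkdir -p pics; ls
python3 - <<'E'
from bench import *
import cv2,numpy as np
for n in("side","top"):
    c=camera(n); cv2.imwrite(f"pics/{n}0.png",c["pixels"]); print(n,c["fovy"],c["cx"],c["cy"]); print(np.round(c["camera_from_world"],4).tolist())
s=sense(); print(s)
E
```

```text
pics
side 56.921808365625566 282.5953581903384 208.67561169505422
[[-0.9732, -0.2297, 0.0141, 0.5763], [-0.106, 0.3929, -0.9135, 0.1024], [0.2043, -0.8904, -0.4067, 0.9006], [0.0, 0.0, 0.0, 1.0]]
top 44.96122259603345 282.48873748980765 213.29692714494533
[[0.0018, -1.0, -0.0023, 0.0931], [-0.9845, -0.0014, -0.1756, 0.5762], [0.1756, 0.0026, -0.9845, 1.2718], [0.0, 0.0, 0.0, 1.0]]
{'time': 0.1, 'joint_pos': array([ 8.94136940e+01,  1.46494883e+01,  6.13977657e+00, -2.38291103e-02,
       -8.15831328e+01, -1.63050278e+01]), 'qvel': array([ 0.03096504, -0.1000346 ,  0.26153263,  0.03572596,  0.03051657,
        0.06704933]), 'effort': array([-4.19291086e-03, -3.87605417e+01,  2.38474327e+01,  5.37796542e+00,
       -3.78652650e-03,  5.36894902e-06]), 'ee_pos': array([0.15964052, 0.5258729 , 0.23050041]), 'orientation': array([[ 9.56839769e-01, -2.90615680e-01, -4.27976903e-04],
       [-2.90615989e-01, -9.56838406e-01, -1.61613558e-03],
       [ 6.01696016e-05,  1.67075972e-03, -9.99998602e-01]]), 'force': array([-0.39130751, -0.28901365, -0.50535036]), 'moment': array([-0.01712751,  0.01633122,  0.01933891]), 'gripper_width': 0.08527684175230452}
```

View pics/side0.png

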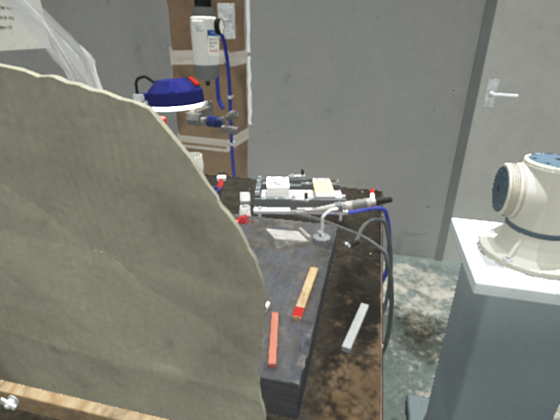

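View pics/top0.png

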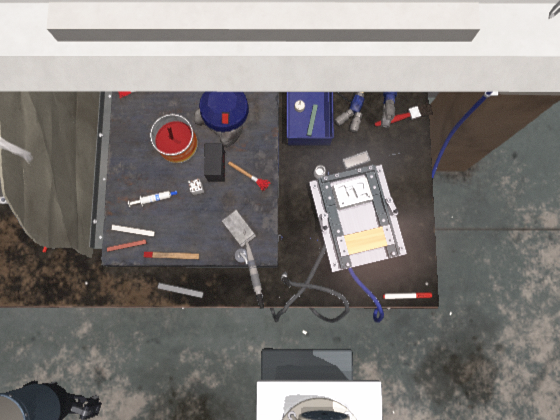

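Run:
```python
from bench import *
import cv2,numpy as np
c=cv2.imread("pics/top0.png")
a=c[150:280,290:450]; cv2.imwrite("pics/topz.png",cv2.resize(a,None,fx=5,fy=4.6,interpolation=cv2.INTER_CUBIC)[:600,:800])
c=cv2.imread("pics/side0.png")
a=c[150:270,210:370]; cv2.imwrite("pics/sidez.png",cv2.resize(a,None,fx=5,fy=5,interpolation=cv2.INTER_CUBIC))
```

```text
(no output)
```

View pics/topz.png

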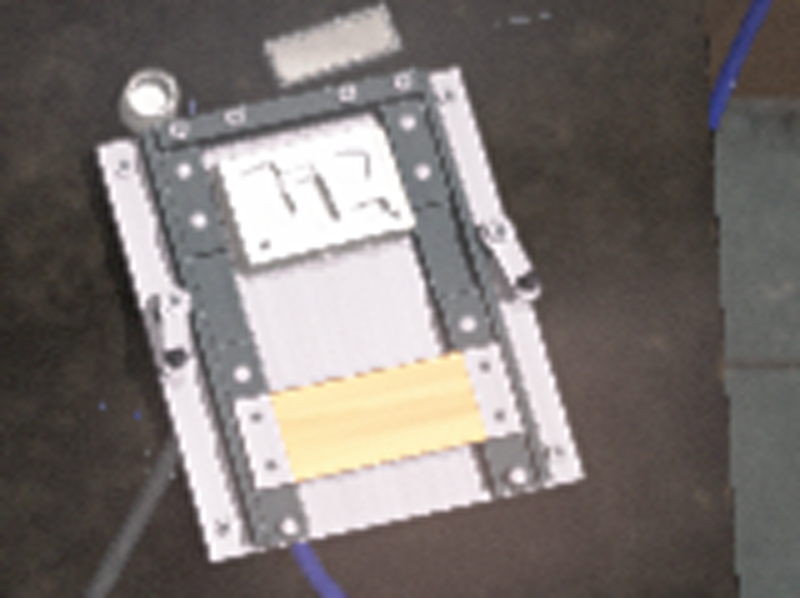

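View pics/sidez.png

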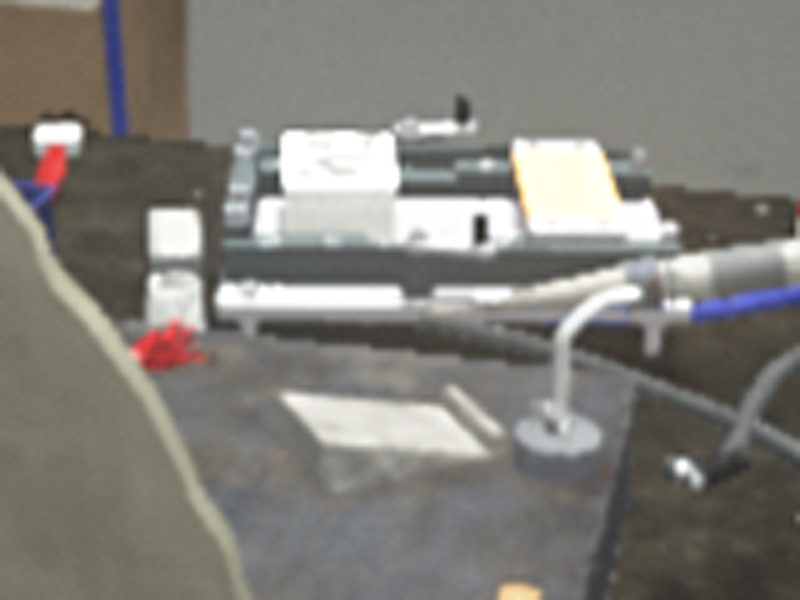

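```bash
cat > h.py <<'E'
import numpy as np
from scipy.optimize import least_squares
from bench import *
C={}
def cam(n):
    if n not in C: C[n]=camera(n)
    return C[n]
def proj(c,P):
    P=np.atleast_2d(P); f=210/np.tan(np.radians(c["fovy"]/2)); T=c["camera_from_world"]
    q=P@T[:3,:3].T+T[:3,3]; return np.c_[c["cx"]+f*q[:,0]/q[:,2],c["cy"]+f*q[:,1]/q[:,2]]
def unproj(c,uv,z):
    uv=np.atleast_2d(uv).astype(float); f=210/np.tan(np.radians(c["fovy"]/2)); T=c["camera_from_world"]
    d=np.c_[(uv[:,0]-c["cx"])/f,(uv[:,1]-c["cy"])/f,np.ones(len(uv))]@T[:3,:3]
    o=-T[:3,:3].T@T[:3,3]; return o+d*((z-o[2])/d[:,2])[:,None]
def fit(c,xy,z,uv,w=1):
    xy=np.array(xy,float)/1000
    def r(p):
        a=p[2];R=np.array([[np.cos(a),-np.sin(a)],[np.sin(a),np.cos(a)]])
        return (proj(c,np.c_[xy@R.T+p[:2],np.full(len(xy),z)])-uv).ravel()
    s=least_squares(r,[.5,-.1,.2]); return s.x,np.round(r(s.x),2)
E
python3 - <<'E'
from h import *
c=cam("top")
Z=lambda L:np.array([[290+a/5,150+b/4.6] for a,b in L])
p,r=fit(c,[(104,100),(-142,100),(-142,-100),(104,-100)],.04,Z([(98,145),(212,560),(583,478),(460,68)]))
print("cradle",p[:2],np.degrees(p[2]),r)
a=p[2];R=np.array([[np.cos(a),-np.sin(a)],[np.sin(a),np.cos(a)]])
loc=lambda L,z:np.round(1000*(unproj(c,Z(L),z)[:,:2]-p[:2])@R,1)
print("fence",loc([(235,400),(258,488),(520,435),(497,345)],.07))
print("insert",loc([(215,160),(245,272),(413,232),(385,118)],.084))
print("posts",loc([(175,355),(527,281)],.088),"piv",loc([(172,297),(492,232)],.072))
print("pins",loc([(290,526),(519,474)],.069), "stop",loc([(160,150),(425,97)],.072))
E
```

```text
cradle [ 0.586274   -0.09866263] 13.363694597317169 [-0.22 -0.15 -0.24  0.12  0.42  0.14  0.04 -0.15]
fence [[ -60.2   69.4]
 [-110.1   70.2]
 [-112.3  -66.6]
 [ -61.1  -68.6]]
insert [[ 71.4  47.9]
 [  6.3  48.7]
 [  8.5 -40.4]
 [ 74.7 -43.2]]
posts [[-31.   95.1]
 [-32.  -88.5]] piv [[  3.   86.8]
 [  1.  -82.6]]
pins [[-134.    59.5]
 [-132.9  -60.6]] stop [[ 86.1  72.4]
 [ 84.2 -69.3]]
```

```bash
python3 -m handwheel '[[0.03,-0.045,0,0,0,4],[0.06,-0.09,0,0,0,8],[0.09,-0.135,0,0,0,12],[0.12,-0.18,0,0,0,16],[0.15,-0.225,0,0,0,20],[0.18,-0.27,0,0,0,24],[0.21,-0.315,0,0,0,28],[0.24,-0.36,0,0,0,30.3]]' 1 40
```

```text
time: 1.15
ee_pos: [0.4003, 0.1646, 0.2313]
orientation: [[0.972, 0.234, 0.0], [0.234, -0.972, 0.0], [0.0, -0.0, -1.0]]
force: [0.9, 0.4, 0.7]
gripper_width: 0.0001
```

```bash
python3 -m handwheel '[[0.028,-0.045,0,0,0,0],[0.056,-0.09,0,0,0,0],[0.084,-0.135,-0.02,0,0,0],[0.112,-0.18,-0.04,0,0,0],[0.14,-0.225,-0.07,0,0,0],[0.167,-0.268,-0.10,0,0,0],[0.167,-0.268,-0.10,0,0,0],[0.167,-0.268,-0.10,0,0,0]]'
python3 - <<'E'
from h import *
import cv2
for n in("side","top"):
    c=cam(n); cv2.imwrite(f"pics/{n}1.png",c["pixels"])
a=C["top"]["pixels"][150:280,290:450];b=C["side"]["pixels"][100:250,210:370]
cv2.imwrite("pics/t1.png",cv2.resize(a,None,fx=5,fy=4.6,interpolation=cv2.INTER_CUBIC))
cv2.imwrite("pics/s1.png",cv2.resize(b,None,fx=4,fy=4,interpolation=cv2.INTER_CUBIC))
print(sense()["joint_pos"])
E
```

```text
time: 2.15
ee_pos: [0.5667, -0.1018, 0.1312]
orientation: [[0.973, 0.231, -0.0], [0.231, -0.973, -0.0], [-0.0, 0.0, -1.0]]
force: [-0.3, 0.4, -0.3]
gripper_width: -0.0001
[ 5.46162905e+00  2.01695179e+01 -6.51164116e-01  4.48542141e-03
 -6.90731020e+01  9.80093697e+01]
```

View pics/s1.png

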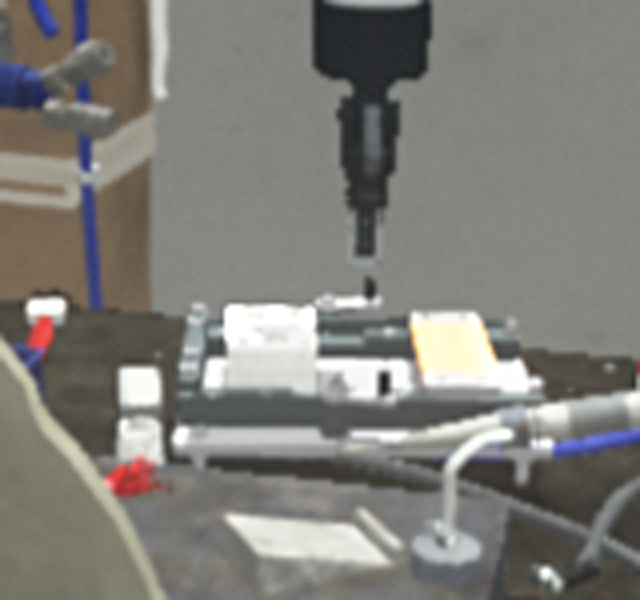

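View pics/t1.png

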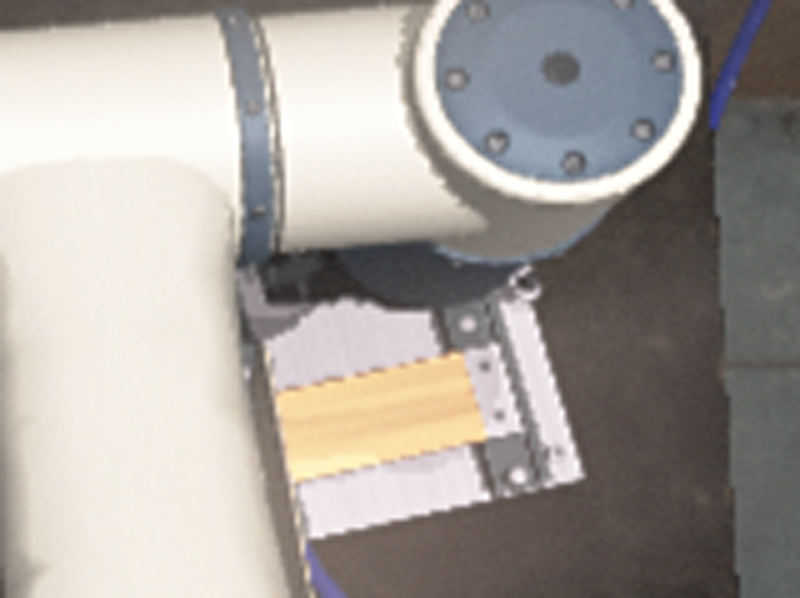

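```bash
python3 -m handwheel '[[0,0,-0.04,0,0,0],[0,0,-0.08,0,0,0],[0,0,-0.08,0,0,0],[0.0146,0.0035,-0.08,0,0,0],[0.0146,0.0035,-0.08,0,0,0]]'
python3 - <<'E'
from h import *
import cv2
c=cam("side"); s=sense();print(proj(c,s["ee_pos"]),s["force"])
b=c["pixels"][130:230,210:370]
cv2.imwrite("pics/s2.png",cv2.resize(b,None,fx=5,fy=5,interpolation=cv2.INTER_CUBIC))
E
```

```text
time: 2.88
ee_pos: [0.5835, -0.0976, 0.054]
orientation: [[0.972, 0.234, 0.005], [0.234, -0.972, -0.0], [0.004, 0.001, -1.0]]
force: [-0.5, 0.1, -0.0]
gripper_width: 0.0
[[294.1838665  192.03149367]] [ 0.52695511 -0.04115355  0.16721256]
```

View pics/s2.png

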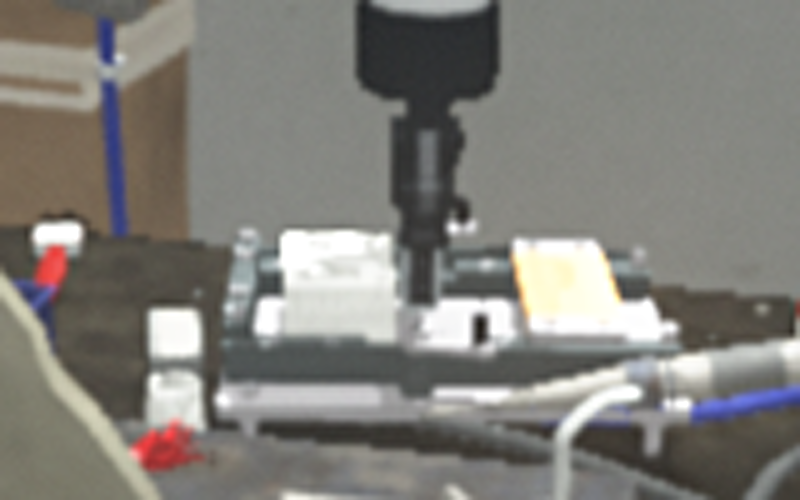

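```bash
python3 -m handwheel '[[0.0029,0.0007,-0.002,0,0,0],[0.0058,0.0014,-0.002,0,0,0],[0.0088,0.0021,-0.002,0,0,0],[0.0117,0.0028,-0.002,0,0,0],[0.0136,0.0032,-0.002,0,0,0],[0.0136,0.0032,-0.002,0,0,0]]'
```

```text
time: 3.68
ee_pos: [0.5926, -0.096, 0.0494]
orientation: [[0.973, 0.232, -0.005], [0.232, -0.973, -0.001], [-0.005, 0.0, -1.0]]
force: [-7.8, -2.0, 5.8]
gripper_width: -0.0003
```

```bash
python3 -m handwheel '[[0.001,0.0002,0,0,0,0],[0.002,0.0005,0,0,0,0],[0.002,0.0005,0,0,0,0]]'
```

```text
time: 4.05
ee_pos: [0.5945, -0.0956, 0.0494]
orientation: [[0.973, 0.232, -0.005], [0.232, -0.973, -0.001], [-0.005, 0.0, -1.0]]
force: [-7.4, -2.5, 6.6]
gripper_width: 0.0001
```

```bash
python3 -m handwheel '[[0.001,0.0002,0,0,0,0],[0.002,0.0005,0,0,0,0],[0.002,0.0005,0,0,0,0]]'
```

```text
time: 4.42
ee_pos: [0.5966, -0.0952, 0.0494]
orientation: [[0.973, 0.232, -0.005], [0.232, -0.973, -0.002], [-0.005, 0.0, -1.0]]
force: [-7.7, -2.5, 5.9]
gripper_width: 0.0002
```

```bash
python3 -m handwheel '[[0.001,0.0002,0.001,0,0,0],[0.002,0.0005,0.0015,0,0,0],[0.003,0.0007,0.0015,0,0,0],[0.004,0.001,0.0015,0,0,0],[0.004,0.001,0.0015,0,0,0]]'
```

```text
time: 5.05
ee_pos: [0.6029, -0.0929, 0.0506]
orientation: [[0.973, 0.232, -0.0], [0.232, -0.973, 0.0], [-0.0, -0.0, -1.0]]
force: [-3.3, 0.5, -1.7]
gripper_width: -0.0
```

```bash
python3 -m handwheel '[[0.001,0.0002,0,0,0,0],[0.002,0.0005,0,0,0,0],[0.002,0.0005,0,0,0,0]]'
```

```text
time: 5.42
ee_pos: [0.6036, -0.0922, 0.0502]
orientation: [[0.973, 0.232, -0.003], [0.232, -0.973, 0.001], [-0.003, -0.001, -1.0]]
force: [-5.8, 1.6, -0.6]
gripper_width: 0.0
```

```bash
python3 -m handwheel '[[0.001,0.0002,0,0,0,0],[0.002,0.0005,0,0,0,0],[0.002,0.0005,0,0,0,0]]'
```

```text
time: 5.8
ee_pos: [0.6036, -0.092, 0.0502]
orientation: [[0.973, 0.232, -0.007], [0.232, -0.973, 0.0], [-0.007, -0.002, -1.0]]
force: [-11.6, 0.9, 4.8]
gripper_width: 0.0002
```

```bash
python3 -m handwheel '[[0.002,0.0005,0.001,0,0,0],[0.004,0.001,0.001,0,0,0],[0.004,0.001,0.001,0,0,0]]'
python3 - <<'E'
from h import *
import cv2
c=cam("side")
b=c["pixels"][130:230,210:370]
cv2.imwrite("pics/s3.png",cv2.resize(b,None,fx=5,fy=5,interpolation=cv2.INTER_CUBIC))
E
```

```text
time: 6.18
ee_pos: [0.6035, -0.0919, 0.0503]
orientation: [[0.973, 0.231, -0.016], [0.231, -0.973, -0.001], [-0.015, -0.003, -1.0]]
force: [-22.5, -0.5, 8.1]
gripper_width: -0.0004
```

View pics/s3.png

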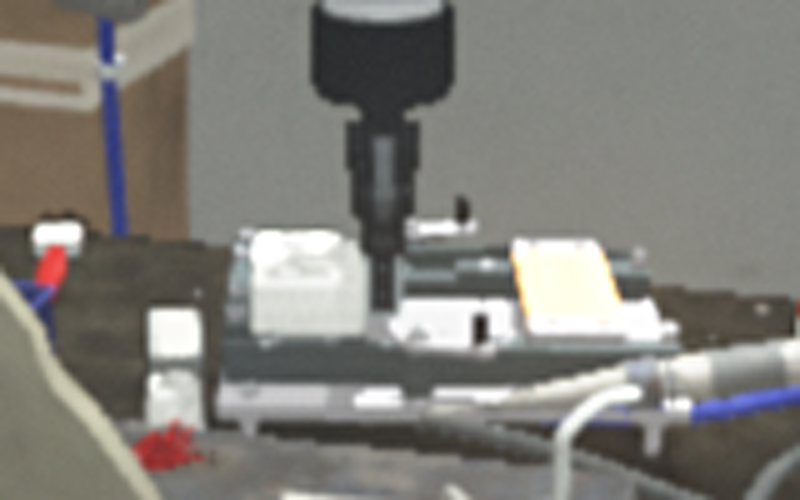

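```bash
python3 -m handwheel '[[-0.014,-0.003,0,0,0,0],[-0.027,-0.0065,0,0,0,0],[-0.03,-0.007,0.05,0,0,0],[-0.06,-0.0145,0.08,0,0,0],[-0.11,-0.027,0.08,0,0,0],[-0.154,-0.038,0.08,0,0,0],[-0.154,-0.038,0.07,0,0,0],[-0.154,-0.038,0.05,0,0,0]]'
python3 - <<'E'
from h import *
import cv2
c=cam("side")
b=c["pixels"][130:230,210:370]
cv2.imwrite("pics/s4.png",cv2.resize(b,None,fx=5,fy=5,interpolation=cv2.INTER_CUBIC))
b=cam("top")["pixels"][150:280,290:450]
cv2.imwrite("pics/t4.png",cv2.resize(b,None,fx=5,fy=4.6,interpolation=cv2.INTER_CUBIC))
E
```

```text
time: 7.22
ee_pos: [0.4589, -0.1292, 0.1031]
orientation: [[0.973, 0.232, 0.006], [0.232, -0.973, -0.0], [0.006, 0.002, -1.0]]
force: [-0.6, 0.6, -0.9]
gripper_width: 0.0
```

View pics/s4.png

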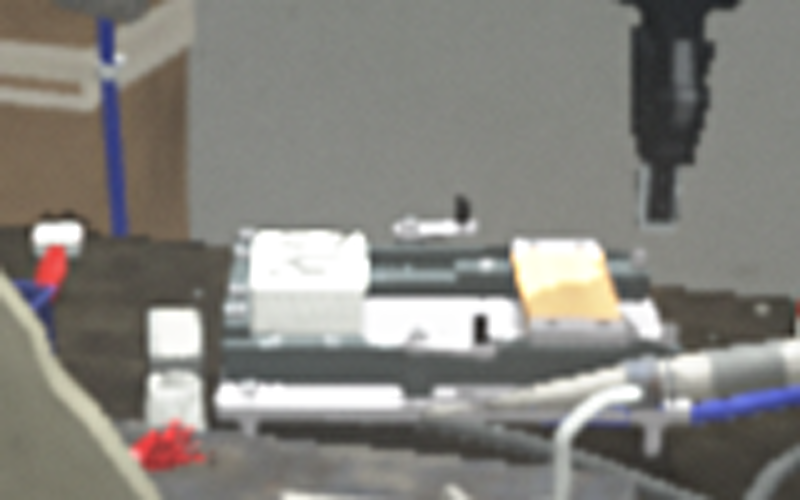

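View pics/t4.png

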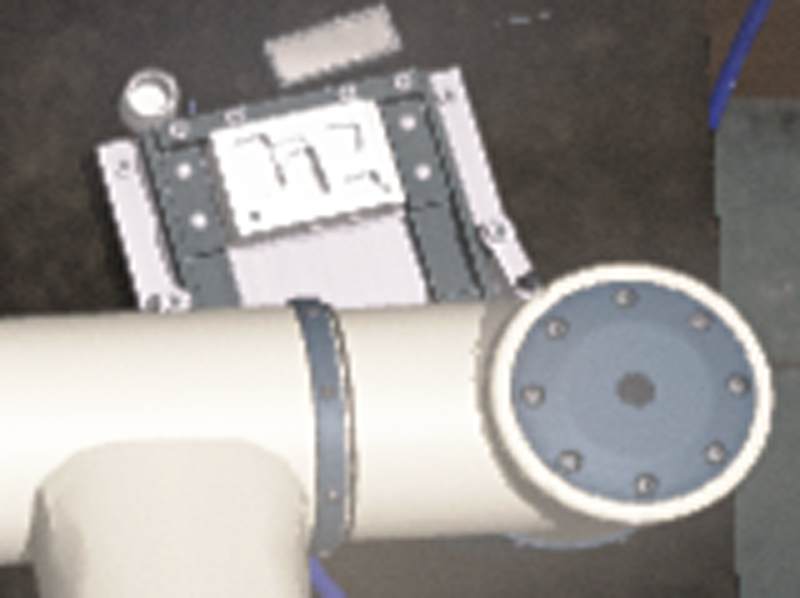

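```bash
python3 -m handwheel '[[0,0,-0.03,0,0,0],[0,0,-0.052,0,0,0],[0,0,-0.052,0,0,0],[0.006,0.0014,-0.052,0,0,0],[0.012,0.0028,-0.052,0,0,0],[0.018,0.0043,-0.052,0,0,0],[0.022,0.0052,-0.052,0,0,0]]'
```

```text
time: 8.2
ee_pos: [0.479, -0.1239, 0.05]
orientation: [[0.973, 0.232, -0.001], [0.232, -0.973, -0.0], [-0.001, 0.0, -1.0]]
force: [-4.2, -0.8, 3.1]
gripper_width: -0.0002
```

```bash
python3 -m handwheel '[[0.005,0.0012,0,0,0,0],[0.01,0.0024,0,0,0,0],[0.015,0.0036,0,0,0,0],[0.02,0.0048,0,0,0,0],[0.025,0.006,0,0,0,0],[0.03,0.0071,0,0,0,0],[0.03,0.0071,0,0,0,0]]'
python3 - <<'E'
from h import *
import cv2
c=cam("side")
b=c["pixels"][130:230,210:370]
cv2.imwrite("pics/s5.png",cv2.resize(b,None,fx=5,fy=5,interpolation=cv2.INTER_CUBIC))
E
```

```text
time: 9.07
ee_pos: [0.5101, -0.1164, 0.0497]
orientation: [[0.973, 0.232, 0.002], [0.232, -0.973, 0.0], [0.002, 0.0, -1.0]]
force: [-0.9, -0.3, 0.8]
gripper_width: -0.0004
```

View pics/s5.png

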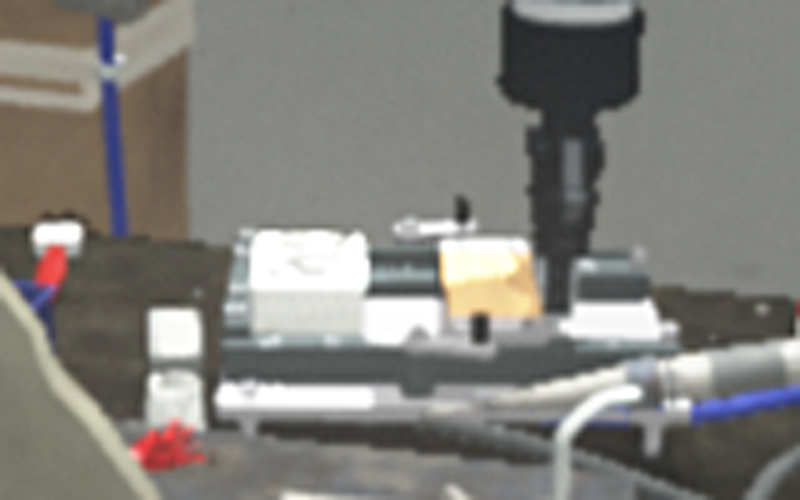

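```bash
python3 -m handwheel '[[0.005,0.0012,0,0,0,0],[0.01,0.0024,0,0,0,0],[0.015,0.0036,0,0,0,0],[0.02,0.0048,0,0,0,0],[0.025,0.006,0,0,0,0],[0.03,0.0071,0,0,0,0],[0.03,0.0071,0,0,0,0]]'
```

```text
time: 10.0
ee_pos: [0.54, -0.1094, 0.0498]
orientation: [[0.973, 0.232, 0.002], [0.232, -0.973, 0.0], [0.002, 0.0, -1.0]]
force: [0.4, -0.1, 0.5]
gripper_width: 0.0002
```

```bash
python3 -m handwheel '[[0.002,0.0005,0,0,0,0],[0.004,0.001,0,0,0,0],[0.006,0.0014,0,0,0,0],[0.006,0.0014,0,0,0,0]]'
python3 - <<'E'
from h import *
import cv2
c=cam("side")
b=c["pixels"][130:230,210:370]
cv2.imwrite("pics/s6.png",cv2.resize(b,None,fx=5,fy=5,interpolation=cv2.INTER_CUBIC))
E
```

```text
time: 10.5
ee_pos: [0.5453, -0.1081, 0.0497]
orientation: [[0.973, 0.232, 0.0], [0.232, -0.973, 0.0], [0.0, 0.0, -1.0]]
force: [-1.4, 0.5, -0.1]
gripper_width: -0.0002
```

View pics/s6.png

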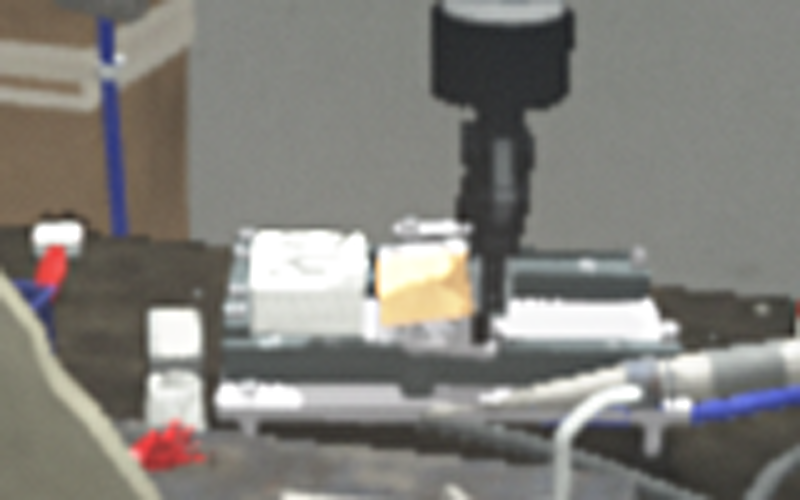

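```bash
python3 -m handwheel '[[0.001,0.0002,0,0,0,0],[0.002,0.0005,0,0,0,0],[0.003,0.0007,0,0,0,0],[0.003,0.0007,0,0,0,0]]'
```

```text
time: 11.05
ee_pos: [0.5481, -0.1075, 0.0498]
orientation: [[0.973, 0.232, 0.0], [0.232, -0.973, -0.0], [0.0, 0.0, -1.0]]
force: [-0.9, -0.4, -0.6]
gripper_width: -0.0
```

```bash
python3 -m handwheel '[[0.001,0.0002,0,0,0,0],[0.002,0.0005,0,0,0,0],[0.002,0.0005,0,0,0,0]]'
```

```text
time: 11.42
ee_pos: [0.5501, -0.107, 0.0498]
orientation: [[0.973, 0.232, 0.0], [0.232, -0.973, -0.0], [0.0, 0.0, -1.0]]
force: [-1.5, 0.1, -0.8]
gripper_width: -0.0003
```

```bash
python3 -m handwheel '[[0.001,0.0002,0,0,0,0],[0.002,0.0005,0,0,0,0],[0.002,0.0005,0,0,0,0]]'
python3 - <<'E'
from h import *
import cv2
c=cam("side")
b=c["pixels"][130:230,210:370]
cv2.imwrite("pics/s7.png",cv2.resize(b,None,fx=5,fy=5,interpolation=cv2.INTER_CUBIC))
E
```

```text
time: 11.8
ee_pos: [0.5523, -0.1065, 0.0499]
orientation: [[0.973, 0.232, 0.0], [0.232, -0.973, -0.0], [0.0, 0.0, -1.0]]
force: [-0.5, -0.6, -0.3]
gripper_width: 0.0
```

View pics/s7.png

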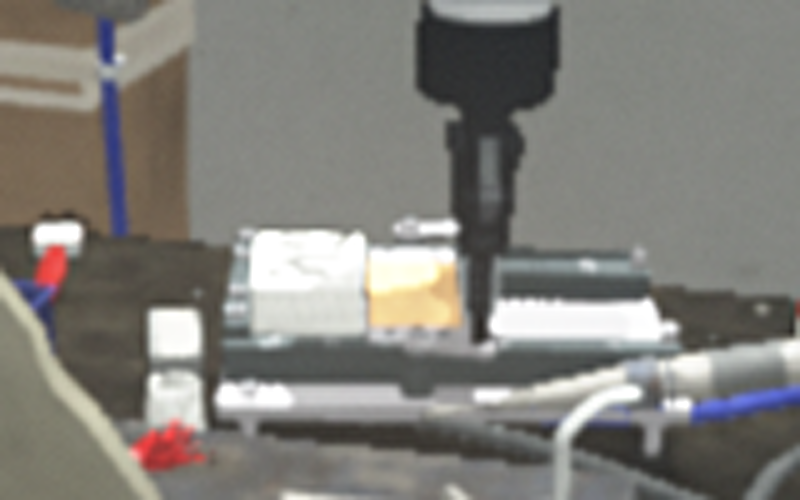

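```bash
python3 -m handwheel '[[0.001,0.0002,0,0,0,0],[0.002,0.0005,0,0,0,0],[0.002,0.0005,0,0,0,0]]'
```

```text
time: 12.22
ee_pos: [0.5538, -0.1062, 0.0499]
orientation: [[0.973, 0.232, -0.0], [0.232, -0.973, -0.0], [-0.0, 0.0, -1.0]]
force: [-3.1, -1.0, 1.5]
gripper_width: -0.0002
```

```bash
python3 -m handwheel '[[0.001,0.0002,0,0,0,0],[0.002,0.0005,0,0,0,0],[0.002,0.0005,0,0,0,0]]'
python3 - <<'E'
from h import *
import cv2
c=cam("side")
b=c["pixels"][160:210,240:340]
cv2.imwrite("pics/s8.png",cv2.resize(b,None,fx=8,fy=8,interpolation=cv2.INTER_CUBIC))
E
```

```text
time: 12.6
ee_pos: [0.5539, -0.1062, 0.0499]
orientation: [[0.973, 0.232, -0.004], [0.232, -0.973, -0.001], [-0.004, -0.0, -1.0]]
force: [-9.0, -1.8, 6.4]
gripper_width: -0.0001
```

View pics/s8.png

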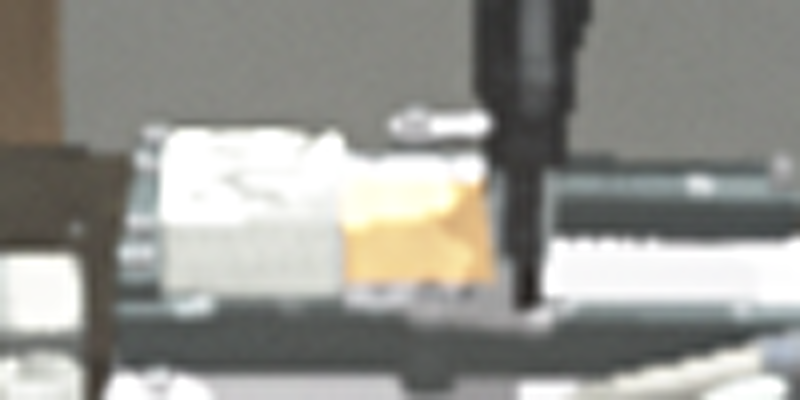

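```bash
python3 -m handwheel '[[-0.01,-0.0023,0,0,0,0],[-0.02,-0.0046,0,0,0,0],[-0.02,-0.0046,0.05,0,0,0],[-0.04,-0.0092,0.11,0,0,0],[-0.08,-0.0185,0.11,0,0,0],[-0.08,-0.0185,0.11,0,0,0]]'
python3 - <<'E'
from h import *
import cv2
c=cam("side"); p=np.array([.58627,-.09866]);a=np.radians(13.36);R=np.array([[np.cos(a),-np.sin(a)],[np.sin(a),np.cos(a)]])
s=8
b=cv2.resize(c["pixels"][155:205,240:340],None,fx=s,fy=s,interpolation=cv2.INTER_CUBIC)
cv2.imwrite("pics/s9a.png",b)
def draw(L,z,col):
    L=np.array(L)/1000; q=proj(c,np.c_[L@R.T+p,np.full(len(L),z)]); q=((q-[240,155]+.5)*s).astype(np.int32)
    cv2.polylines(b,[q],True,col,1)
f=[(26,70),(-24,70),(-24,-70),(26,-70)]
draw(f,.064,(0,255,0)); draw(f,.070,(0,0,255))
draw([(88,45),(28,45),(28,-45),(88,-45)],.084,(255,0,0))
draw([(104,78),(-142,78),(-142,71.5),(104,71.5)],.063,(255,0,255))
cv2.imwrite("pics/s9b.png",b)
E
```

```text
time: 13.4
ee_pos: [0.4743, -0.1242, 0.1609]
orientation: [[0.973, 0.231, 0.003], [0.231, -0.973, 0.001], [0.003, -0.0, -1.0]]
force: [-0.7, -0.3, 0.2]
gripper_width: 0.0002
```

View pics/s9a.png

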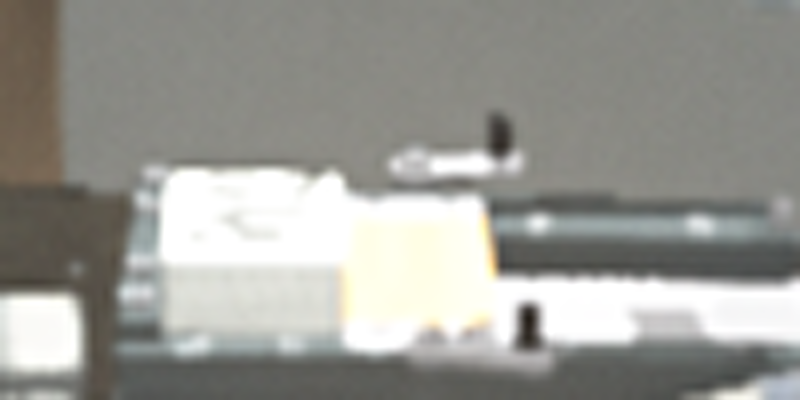

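View pics/s9b.png

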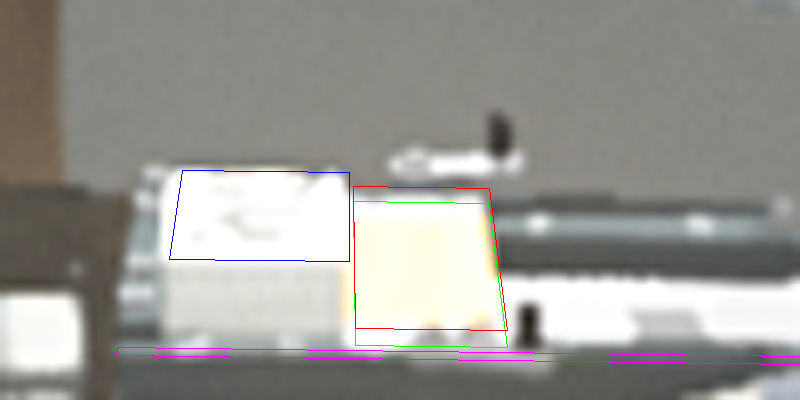

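Run:
```python
from h import *
p=np.array([.58627,-.09866]);a=np.radians(13.36);R=np.array([[np.cos(a),-np.sin(a)],[np.sin(a),np.cos(a)]])
c=cam("side"); cx=[240,155]
for n,uv,z in(("L",(529,325),.08),("R",(499,135),.08),("ins",(343,262),.084),("insf",(345,168),.084)):
    q=unproj(c,np.array(uv)/8+cx-.5,z); print(n,np.round(1000*(q[:,:2]-p)@R,1))
t=lambda x,y:np.round(p+R@np.array([x,y])/1000,4)
print(t(-27,128),t(-27,82),t(-27,-128),t(-27,-82),sense()["ee_pos"])
```

```text
L [[-29.4  89.4]]
R [[ -28.8 -101.7]]
ins [[30.3 45.3]]
insf [[ 29.5 -50. ]]
[0.5304 0.0196] [ 0.5411 -0.0251] [ 0.5896 -0.2294] [ 0.5789 -0.1847] [ 0.47596246 -0.12401363  0.15998789]
```

```bash
python3 -m handwheel '[[0.014,0.036,0,0,0,0],[0.027,0.072,0,0,0,0],[0.04,0.108,0,0,0,0],[0.054,0.144,0,0,0,0],[0.054,0.144,-0.03,0,0,0],[0.054,0.144,-0.065,0,0,0],[0.054,0.144,-0.083,0,0,0],[0.054,0.144,-0.083,0,0,0]]'
python3 - <<'E'
from h import *
import cv2
c=cam("side")
b=c["pixels"][130:230,230:370]
cv2.imwrite("pics/s10.png",cv2.resize(b,None,fx=5,fy=5,interpolation=cv2.INTER_CUBIC))
b=cam("top")["pixels"][150:280,290:450]
cv2.imwrite("pics/t10.png",cv2.resize(b,None,fx=5,fy=4.6,interpolation=cv2.INTER_CUBIC))
E
```

```text
time: 14.5
ee_pos: [0.5293, 0.02, 0.0747]
orientation: [[0.973, 0.232, -0.004], [0.232, -0.973, -0.001], [-0.004, 0.0, -1.0]]
force: [0.4, 0.8, -0.1]
gripper_width: -0.0001
```

View pics/s10.png

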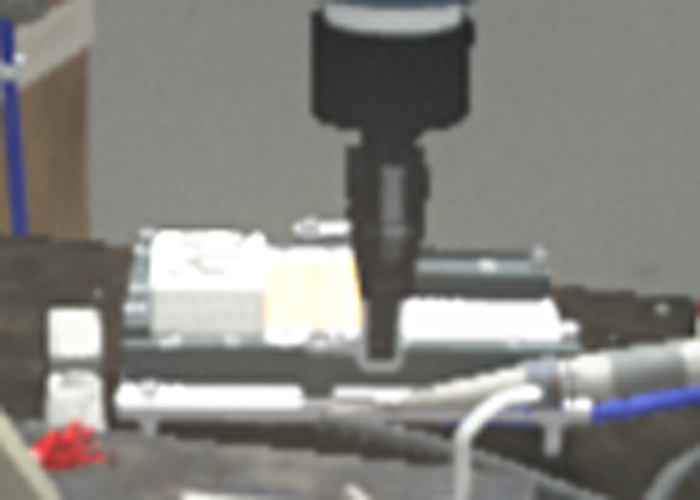

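View pics/t10.png

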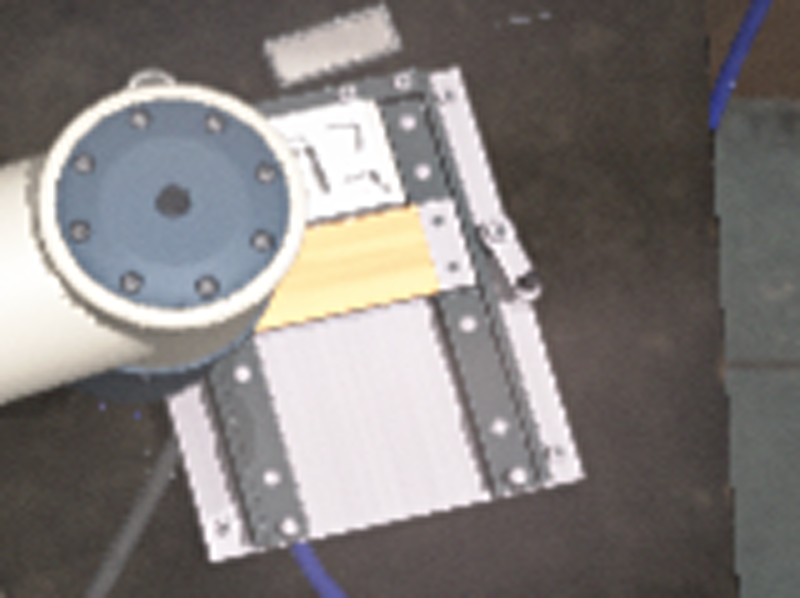

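```bash
python3 -m handwheel '[[0.0014,-0.0058,0.001,0,0,0],[0.0028,-0.0117,0.001,0,0,0],[0.0042,-0.0175,0.001,0,0,0],[0.0055,-0.0234,0.001,0,0,0],[0.0069,-0.0292,0.001,0,0,0],[0.0083,-0.035,0.001,0,0,0],[0.0097,-0.0409,0.001,0,0,0],[0.0106,-0.0447,0.001,0,0,0]]'
python3 - <<'E'
from h import *
import cv2
c=cam("side")
b=c["pixels"][130:230,230:370]
cv2.imwrite("pics/s11.png",cv2.resize(b,None,fx=5,fy=5,interpolation=cv2.INTER_CUBIC))
E
```

```text
time: 15.6
ee_pos: [0.5417, -0.0246, 0.0781]
orientation: [[0.973, 0.232, 0.002], [0.232, -0.973, 0.001], [0.002, -0.0, -1.0]]
force: [0.7, 3.6, 0.9]
gripper_width: 0.0003
```

View pics/s11.png

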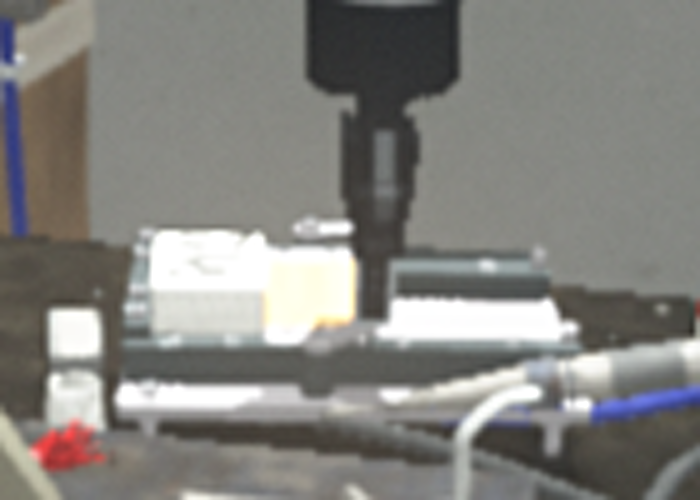

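```bash
python3 -m handwheel '[[-0.0018,0.0078,0,0,0,0],[-0.015,0.0046,0,0,0,0],[-0.029,0.0013,0,0,0,0],[-0.029,0.0013,0,0,0,0],[-0.0254,-0.0143,0,0,0,0],[-0.0217,-0.0299,0,0,0,0],[-0.0217,-0.0299,0,0,0,0]]'
python3 - <<'E'
from h import *
import cv2
c=cam("side")
b=c["pixels"][130:230,230:370]
cv2.imwrite("pics/s12.png",cv2.resize(b,None,fx=5,fy=5,interpolation=cv2.INTER_CUBIC))
E
```

```text
time: 16.52
ee_pos: [0.5193, -0.0561, 0.0776]
orientation: [[0.973, 0.23, -0.0], [0.23, -0.973, -0.0], [-0.0, 0.0, -1.0]]
force: [-0.2, -0.8, 0.1]
gripper_width: 0.0002
```

View pics/s12.png

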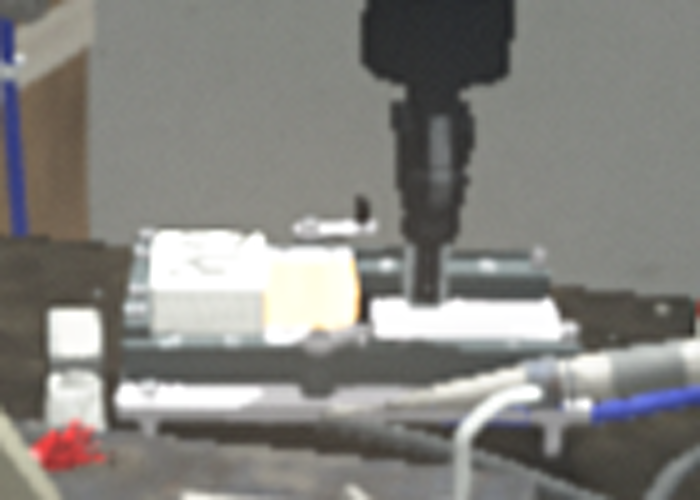

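```bash
python3 -m handwheel '[[0.0058,0.0014,0,0,0,0],[0.0117,0.0028,0,0,0,0],[0.0175,0.0042,0,0,0,0],[0.0224,0.0053,0,0,0,0],[0.0272,0.0065,0,0,0,0],[0.0311,0.0074,0,0,0,0],[0.035,0.0083,0,0,0,0],[0.037,0.0088,0,0,0,0]]'
```

```text
time: 17.58
ee_pos: [0.5548, -0.0472, 0.0772]
orientation: [[0.973, 0.231, -0.003], [0.231, -0.973, -0.002], [-0.003, 0.001, -1.0]]
force: [-1.8, -1.5, -0.4]
gripper_width: 0.0001
```

```bash
python3 -m handwheel '[[0.001,0.0002,0,0,0,0],[0.002,0.0005,0,0,0,0],[0.002,0.0005,0,0,0,0]]'
python3 - <<'E'
from h import *
import cv2
c=cam("side")
p=np.array([.58627,-.09866]);a=np.radians(13.36);R=np.array([[np.cos(a),-np.sin(a)],[np.sin(a),np.cos(a)]])
s=sense();print(1000*R.T@(s["ee_pos"][:2]-p),s["force"])
b=c["pixels"][130:230,230:370]
cv2.imwrite("pics/s13.png",cv2.resize(b,None,fx=5,fy=5,interpolation=cv2.INTER_CUBIC))
E
```

```text
time: 17.95
ee_pos: [0.5582, -0.0448, 0.0778]
orientation: [[0.973, 0.232, 0.001], [0.232, -0.973, 0.0], [0.001, -0.0, -1.0]]
force: [-1.7, -0.4, -0.0]
gripper_width: -0.0002
[-14.85558029  58.89038553] [-1.3786224  -0.68702226 -0.60579827]
```

View pics/s13.png

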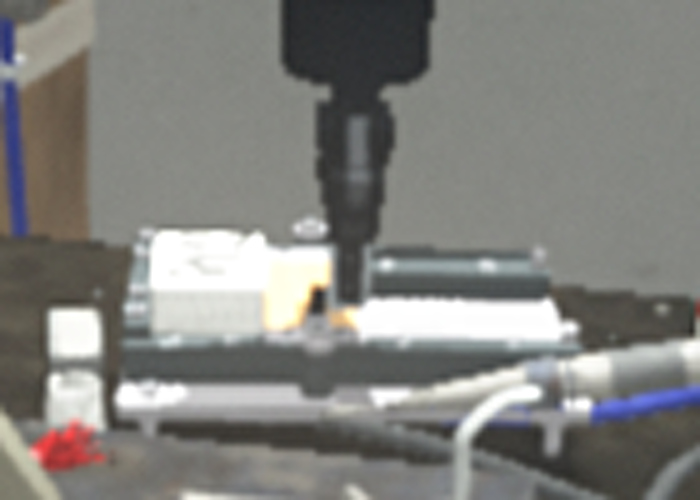

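Nearly across; push on until the stop is felt.

```bash
python3 -m handwheel '[[0.001,0.0002,0,0,0,0],[0.002,0.0005,0,0,0,0],[0.002,0.0005,0,0,0,0]]'
```

```text
time: 18.38
ee_pos: [0.5587, -0.0448, 0.0776]
orientation: [[0.973, 0.232, -0.003], [0.232, -0.973, -0.0], [-0.003, -0.001, -1.0]]
force: [-5.1, 0.3, 4.1]
gripper_width: 0.0
```

```bash
python3 -m handwheel '[[0.001,0.0002,0,0,0,0],[0.002,0.0005,0,0,0,0],[0.002,0.0005,0,0,0,0]]'
```

```text
time: 18.75
ee_pos: [0.559, -0.0448, 0.0775]
orientation: [[0.973, 0.232, -0.006], [0.232, -0.973, -0.001], [-0.006, -0.001, -1.0]]
force: [-10.4, -0.8, 6.6]
gripper_width: -0.0003
```

```bash
python3 -m handwheel '[[0.001,0.0002,0,0,0,0],[0.002,0.0005,0,0,0,0],[0.002,0.0005,0,0,0,0]]'
```

```text
time: 19.12
ee_pos: [0.5592, -0.0449, 0.0773]
orientation: [[0.973, 0.231, -0.01], [0.231, -0.973, -0.002], [-0.01, -0.001, -1.0]]
force: [-15.3, -1.3, 10.0]
gripper_width: -0.0002
```

```bash
python3 -m handwheel '[[-0.0146,-0.0035,0,0,0,0],[-0.025,-0.006,0,0,0,0],[-0.025,-0.006,0.04,0,0,0],[-0.015,-0.04,0.08,0,0,0],[0.0,-0.09,0.08,0,0,0],[0.013,-0.14,0.08,0,0,0],[0.026,-0.185,0.08,0,0,0],[0.026,-0.185,0.08,0,0,0]]'
python3 - <<'E'
from h import *
import cv2
c=cam("side")
b=c["pixels"][130:230,230:370]
cv2.imwrite("pics/s14.png",cv2.resize(b,None,fx=5,fy=5,interpolation=cv2.INTER_CUBIC))
b=cam("top")["pixels"][150:280,290:450]
cv2.imwrite("pics/t14.png",cv2.resize(b,None,fx=5,fy=4.6,interpolation=cv2.INTER_CUBIC))
E
```

```text
time: 20.12
ee_pos: [0.5903, -0.2318, 0.157]
orientation: [[0.974, 0.228, 0.0], [0.228, -0.974, -0.0], [0.0, 0.001, -1.0]]
force: [-0.3, 0.9, -1.0]
gripper_width: -0.0002
```

View pics/s14.png

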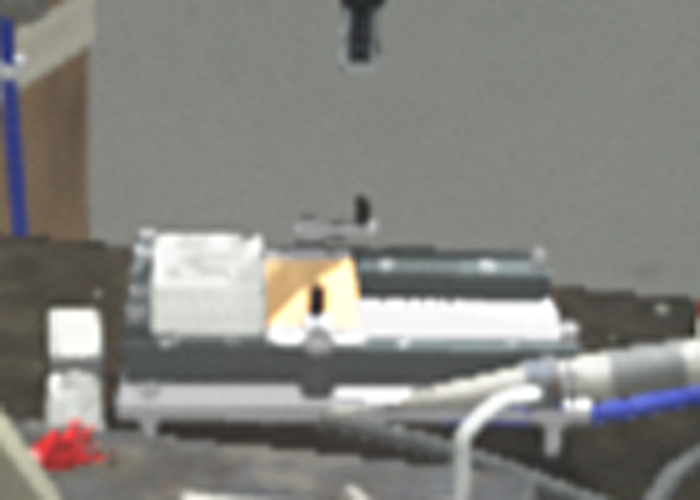

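View pics/t14.png

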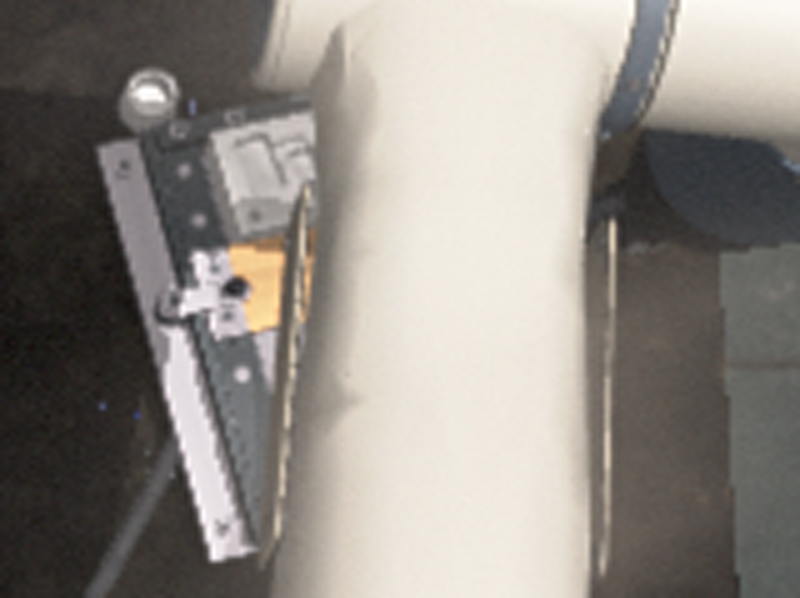

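```bash
python3 -m handwheel '[[0,0,-0.04,0,0,0],[0,0,-0.08,0,0,0],[0,0,-0.08,0,0,0],[-0.0014,0.0058,-0.08,0,0,0],[-0.0028,0.0117,-0.08,0,0,0],[-0.0042,0.0175,-0.08,0,0,0],[-0.0055,0.0234,-0.08,0,0,0],[-0.0065,0.0275,-0.08,0,0,0]]'
python3 - <<'E'
from h import *
import cv2
c=cam("side")
p=np.array([.58627,-.09866]);a=np.radians(13.36);R=np.array([[np.cos(a),-np.sin(a)],[np.sin(a),np.cos(a)]])
s=sense();print(1000*R.T@(s["ee_pos"][:2]-p),s["force"])
b=c["pixels"][130:230,230:370]
cv2.imwrite("pics/s15.png",cv2.resize(b,None,fx=5,fy=5,interpolation=cv2.INTER_CUBIC))
E
```

```text
time: 21.22
ee_pos: [0.5834, -0.2013, 0.0784]
orientation: [[0.973, 0.232, 0.001], [0.232, -0.973, -0.001], [0.001, 0.001, -1.0]]
force: [-0.5, -1.4, 0.6]
gripper_width: -0.0001
[-26.38780702 -98.73513627] [ 0.10502063 -0.52147446  1.99714047]
```

View pics/s15.png

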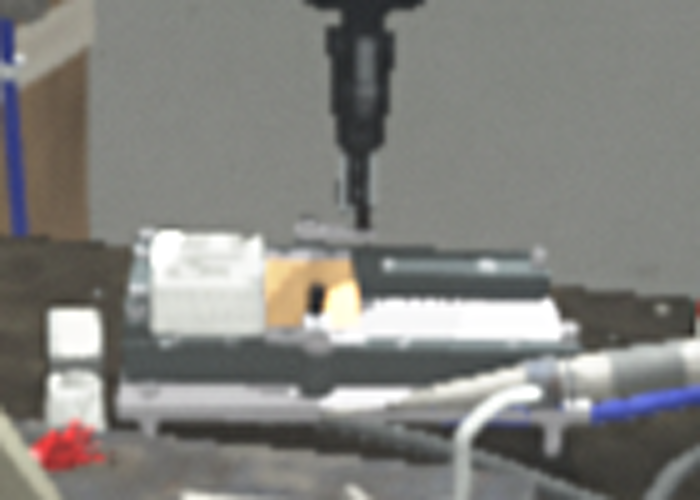

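```bash
python3 -m handwheel '[[-0.0014,0.0058,0,0,0,0],[-0.0028,0.0117,0,0,0,0],[-0.0039,0.0165,0,0,0,0],[-0.0039,0.0165,0,0,0,0]]'
```

```text
time: 21.78
ee_pos: [0.5798, -0.1844, 0.078]
orientation: [[0.973, 0.232, 0.001], [0.232, -0.973, -0.0], [0.001, 0.0, -1.0]]
force: [2.7, -2.0, 1.8]
gripper_width: -0.0002
```

```bash
python3 -m handwheel '[[0.0018,-0.0078,0,0,0,0],[-0.012,-0.011,0,0,0,0],[-0.0254,-0.0143,0,0,0,0],[-0.0254,-0.0143,0,0,0,0],[-0.029,0.0013,0,0,0,0],[-0.0328,0.0169,0,0,0,0],[-0.0328,0.0169,0,0,0,0]]'
python3 - <<'E'
from h import *
import cv2
c=cam("side")
p=np.array([.58627,-.09866]);a=np.radians(13.36);R=np.array([[np.cos(a),-np.sin(a)],[np.sin(a),np.cos(a)]])
s=sense();print(1000*R.T@(s["ee_pos"][:2]-p),s["force"])
b=c["pixels"][130:230,230:370]
cv2.imwrite("pics/s16.png",cv2.resize(b,None,fx=5,fy=5,interpolation=cv2.INTER_CUBIC))
E
```

```text
time: 22.65
ee_pos: [0.5466, -0.1662, 0.078]
orientation: [[0.972, 0.234, 0.0], [0.234, -0.972, 0.0], [0.0, -0.0, -1.0]]
force: [0.4, -0.2, 0.0]
gripper_width: 0.0002
[-54.1801123  -57.21521182] [-0.88809209 -0.37458092 -0.65124339]
```

View pics/s16.png

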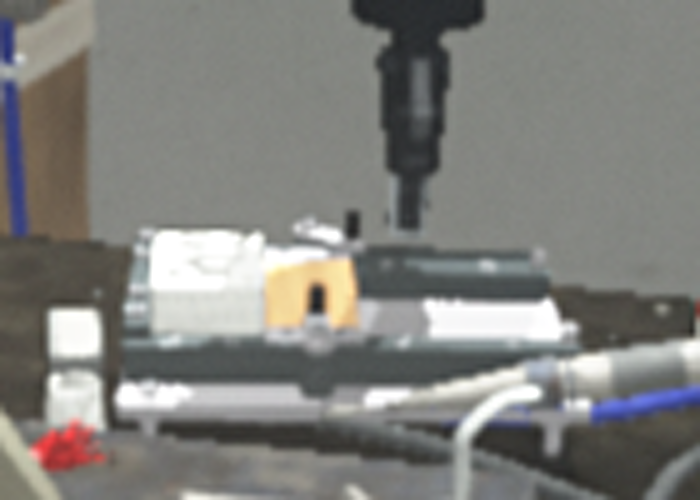

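```bash
python3 -m handwheel '[[0.0058,0.0014,0,0,0,0],[0.0117,0.0028,0,0,0,0],[0.0175,0.0042,0,0,0,0],[0.0224,0.0053,0,0,0,0],[0.0272,0.0065,0,0,0,0],[0.0311,0.0074,0,0,0,0],[0.035,0.0083,0,0,0,0],[0.038,0.009,0,0,0,0]]'
```

```text
time: 23.7
ee_pos: [0.5852, -0.159, 0.0778]
orientation: [[0.973, 0.232, 0.0], [0.232, -0.973, -0.0], [0.0, 0.0, -1.0]]
force: [-1.3, 0.8, 0.5]
gripper_width: 0.0002
```

```bash
python3 -m handwheel '[[0.001,0.0002,0,0,0,0],[0.002,0.0005,0,0,0,0],[0.002,0.0005,0,0,0,0]]'
```

```text
time: 24.08
ee_pos: [0.5861, -0.1587, 0.0778]
orientation: [[0.973, 0.232, -0.001], [0.232, -0.973, -0.0], [-0.001, 0.0, -1.0]]
force: [-4.0, -0.2, 1.4]
gripper_width: -0.0002
```

```bash
python3 -m handwheel '[[0.001,0.0002,0,0,0,0],[0.002,0.0005,0,0,0,0],[0.002,0.0005,0,0,0,0]]'
```

```text
time: 24.45
ee_pos: [0.5864, -0.1586, 0.0776]
orientation: [[0.973, 0.232, -0.005], [0.232, -0.973, -0.001], [-0.005, -0.0, -1.0]]
force: [-8.8, -1.3, 3.5]
gripper_width: -0.0007
```

```bash
python3 -m handwheel '[[0.001,0.0002,0,0,0,0],[0.002,0.0005,0,0,0,0],[0.002,0.0005,0,0,0,0]]';  python3 - <<'E'
from h import *
p=np.array([.58627,-.09866]);a=np.radians(13.36);R=np.array([[np.cos(a),-np.sin(a)],[np.sin(a),np.cos(a)]])
s=sense();print(1000*R.T@(s["ee_pos"][:2]-p),s["force"])
E
```

```text
time: 24.82
ee_pos: [0.5867, -0.1585, 0.0775]
orientation: [[0.973, 0.231, -0.008], [0.231, -0.973, -0.001], [-0.008, -0.001, -1.0]]
force: [-14.0, -2.4, 6.1]
gripper_width: 0.0004
[-13.40039035 -58.32604831] [-14.04405507  -2.38497216   6.10410613]
```

Stop felt on both. Retreat, lift and swing clear for a check.

```bash
python3 -m handwheel '[[-0.0146,-0.0035,0,0,0,0],[-0.025,-0.006,0,0,0,0],[-0.025,-0.006,0.05,0,0,0],[-0.04,-0.009,0.1,0,0,0],[-0.06,0.03,0.13,0,0,0],[-0.08,0.08,0.13,0,0,0],[-0.10,0.13,0.13,0,0,0],[-0.12,0.18,0.13,0,0,0]]'
```

```text
time: 25.82
ee_pos: [0.4706, 0.0242, 0.2085]
orientation: [[0.973, 0.232, 0.003], [0.232, -0.973, 0.001], [0.003, -0.0, -1.0]]
force: [0.6, 1.1, -0.7]
gripper_width: -0.0
```

```bash
python3 -m handwheel '[[-0.02,0.05,0,0,0,0],[-0.04,0.1,0,0,0,0],[-0.06,0.15,0,0,0,0],[-0.08,0.2,0,0,0,0],[-0.1,0.25,0,0,0,0],[-0.12,0.3,0,0,0,0],[-0.14,0.35,0,0,0,0],[-0.14,0.35,0,0,0,0]]'
python3 - <<'E'
from h import *
import cv2
c=cam("side")
b=c["pixels"][140:220,230:350]
cv2.imwrite("pics/s17.png",cv2.resize(b,None,fx=6,fy=6,interpolation=cv2.INTER_CUBIC))
cv2.imwrite("pics/tf.png",cam("top")["pixels"])
b=cam("top")["pixels"][150:280,290:450]
cv2.imwrite("pics/t17.png",cv2.resize(b,None,fx=5,fy=4.6,interpolation=cv2.INTER_CUBIC))
E
```

```text
time: 26.82
ee_pos: [0.3295, 0.3759, 0.2077]
orientation: [[0.972, 0.236, 0.0], [0.236, -0.972, 0.002], [0.001, -0.002, -1.0]]
force: [-0.8, -0.4, 0.2]
gripper_width: -0.0001
```

View pics/s17.png

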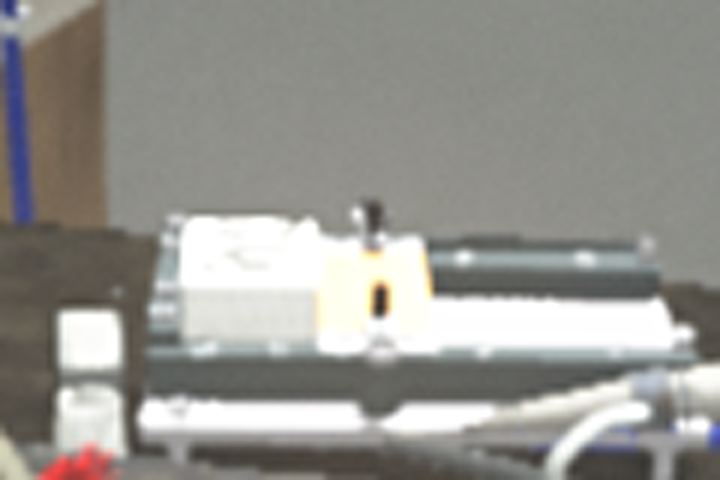

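View pics/t17.png

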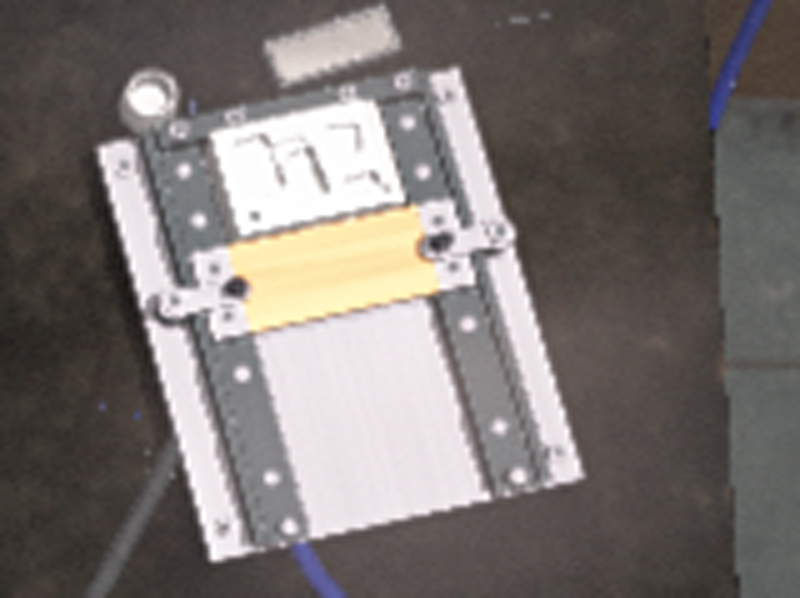

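View pics/tf.png

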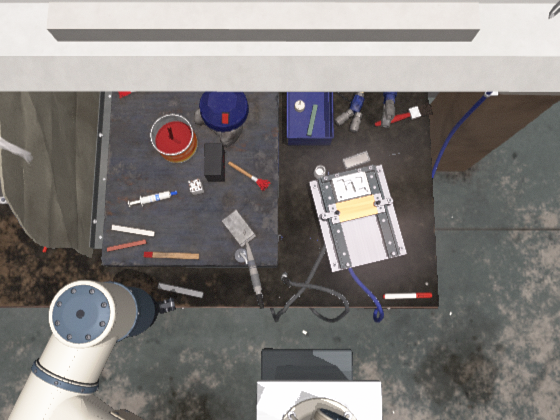

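Run:
```python
from h import *
c=cam("top")
p=np.array([.58627,-.09866]);a=np.radians(13.36);R=np.array([[np.cos(a),-np.sin(a)],[np.sin(a),np.cos(a)]])
Z=lambda L:np.array([[290+a/5,150+b/4.6] for a,b in L])
loc=lambda L,z:np.round(1000*(unproj(c,Z(L),z)[:,:2]-p)@R,1)
print("posts",loc([(235,287),(439,242)],.086)); print("fence",loc([(190,252),(218,337),(474,283),(450,202)],.064)); print("insert",loc([(210,130),(240,238),(405,204),(376,100)],.084))
print(sense()["force"],sense()["time"]); finish_job()
```

```text
posts [[ -1.   56. ]
 [ -0.3 -51.3]]
fence [[ 27.1  70.5]
 [-23.2  68.3]
 [-23.8 -67.8]
 [ 23.9 -68. ]]
insert [[ 88.7  46.1]
 [ 25.5  46.4]
 [ 24.8 -40.5]
 [ 85.8 -41.4]]
[ 1.14423831 -1.29153482 -0.26488635] 26.975
the job is handed in; nothing more can be done
```

The job is done and handed in at about 27 s, with the robot clear of everything. With the closed fingertips I pushed the insert against the end stop, then slid the fence board up behind it until it dropped into the notches. Last I swung the left and then the right turn button over its ends.

**Checks that agreed:**
- **Insert:** the push was stopped firmly, at up to 22 N, and the picture shows it against the end stop.
- **Board:** it stopped in the notches at about x +1 mm. The side view matches the seated height (top z 34) at both ends rather than the riding height.
- **Buttons:** each was pushed until it met its stop, at about 15 N. In the last top view the posts are at cradle (-1, 56) and (0, -51) mm, against a nominal (0, ±54).
- **Bystanders:** the oilstone, core cup, stone stick and marker look unmoved in the last top view.

**Small disagreements:**
- The pixel readings differ by 2–3 mm. The insert's rear edge read x 25 mm in the top view and 30 mm in the side view, against 28 nominal.
- That is within the calibration and pixel resolution, so for the final positions I relied on the felt stops.

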